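Pack the marking-out tools into the colour-coded caddy

TASK

Pack the marking-out caddy: lay the folded wooden rule in the green bay, the sliding bevel (dark stock with brass ends and brass nut) in the red bay and the yellow marking pen in the blue bay, each lying flat along its bay. Set them down rather than dropping them, and leave the slip stone, the walnut offcut and the steel scriber that lie among them where they are.

Things in the scene. Friction and masses are not known exactly. Their poses are not given: they have to be found in the camera images.
- rule: folded wooden rule: pale yellow bar with steel end hinges, 27 wide x 150 long x 16 mm high, 0.09 kg; grip across the width at the middle. Origin: centre of its underside; y along its length, x across, z up. Lies loose on the bench.
- bevel: sliding bevel, closed: dark red-brown stock with brass ends and a round brass nut standing up at its -y end; 24 wide x 130 long x 15 mm high (20 mm at the nut, within 20 mm of the end), 0.16 kg; grip across the width at the middle. The steel blade is folded into the stock and fixed. Origin: centre of its underside; y along its length, x across, z up. Lies loose on the bench.
- pen: slim yellow marking pen with a black cap, 9 mm thick x 138 long x 8 mm high, 0.025 kg, able to roll; grip across the barrel at the middle. Origin: centre of its underside; y along its length, x across, z up. Lies loose on the bench.
- slip_stone: look-alike, not to be moved: fine slip stone in a near-black sleeve with a blue band, 18 x 100 x 9 mm. Origin: centre of its underside; y along its length, x across, z up. Lies loose on the bench.
- walnut_offcut: look-alike, not to be moved: plain dark brown walnut offcut without any brass, 28 x 110 x 14 mm. Origin: centre of its underside; y along its length, x across, z up. Lies loose on the bench.
- scriber: look-alike, not to be moved: steel scriber, silver with a black end, 9 x 125 x 11 mm. Origin: centre of its underside; y along its length, x across, z up. Lies loose on the bench.
- bay_green: fixed green plastic liner, one of three side by side in a light-wood caddy (246 x 200 mm, rim 37 mm high, brass end handles 17 mm out); their order varies. The rule goes here. Outside 76 x 182 x 11 mm, walls and floor 3 mm; bay 70 x 176 mm, 8 mm deep, open above. Origin: centre of its underside, 23 mm above the bench; bay floor 3 mm above the origin. y along the bay, x across, z up.
- bay_red: fixed red plastic liner, one of three side by side in a light-wood caddy (246 x 200 mm, rim 37 mm high, brass end handles 17 mm out); their order varies. The bevel goes here. Outside 76 x 182 x 11 mm, walls and floor 3 mm; bay 70 x 176 mm, 8 mm deep, open above. Origin: centre of its underside, 23 mm above the bench; bay floor 3 mm above the origin. y along the bay, x across, z up.
- bay_blue: fixed blue plastic liner, one of three side by side in a light-wood caddy (246 x 200 mm, rim 37 mm high, brass end handles 17 mm out); their order varies. The pen goes here. Outside 76 x 182 x 11 mm, walls and floor 3 mm; bay 70 x 176 mm, 8 mm deep, open above. Origin: centre of its underside, 23 mm above the bench; bay floor 3 mm above the origin. y along the bay, x across, z up.

How it is judged (in metres and radians):
At the end, for the whole second after the job is handed in: Rule in green, bevel in red, pen in blue bay: each on the bay floor (rule and bevel flat, within 5 mm), centre within 26 mm (pen 36) of the bay's centre across and 24 mm along, lengthwise within 0.35 rad, at rest; slip stone, offcut and scriber within 30 mm of where they lay (x of rule in the frame of bay_green between -0.026 and 0.026 m and y of rule in the frame of bay_green between -0.024 and 0.024 m and z of rule in the frame of bay_green between 0 and 0.008 m and angle between the y axis of rule and the y axis of bay_green, either way round below 0.35 rad and linear speed of each of rule, bevel, pen below 0.02 m/s and angle between each of rule, bevel's own z axis and vertical below 0.1 rad and x of bevel in the frame of bay_red between -0.026 and 0.026 m and y of bevel in the frame of bay_red between -0.024 and 0.024 m and z of bevel in the frame of bay_red between 0 and 0.008 m and angle between the y axis of bevel and the y axis of bay_red, either way round below 0.35 rad and x of pen in the frame of bay_blue between -0.036 and 0.036 m and y of pen in the frame of bay_blue between -0.024 and 0.024 m and z of pen in the frame of bay_blue between 0 and 0.015 m and angle between the y axis of pen and the y axis of bay_blue, either way round below 0.35 rad and distance of each of slip_stone, walnut_offcut, scriber from where it was at the start of the episode below 0.03 m); the robot touches nothing.
It fails at once if a tool is dropped or thrown into a bay (faster than 0.8 m/s just above the tray) (((horizontal distance between rule and bay_green below 0.1 m or horizontal distance between rule and bay_red below 0.1 m or horizontal distance between rule and bay_blue below 0.1 m) and height (world z) of rule below 0.047 m and linear speed of rule above 0.8 m/s) or ((horizontal distance between bevel and bay_green below 0.1 m or horizontal distance between bevel and bay_red below 0.1 m or horizontal distance between bevel and bay_blue below 0.1 m) and height (world z) of bevel below 0.047 m and linear speed of bevel above 0.8 m/s) or ((horizontal distance between pen and bay_green below 0.1 m or horizontal distance between pen and bay_red below 0.1 m or horizontal distance between pen and bay_blue below 0.1 m) and height (world z) of pen below 0.047 m and linear speed of pen above 0.8 m/s)).
It fails at once if slip stone, walnut offcut or scriber moved more than 30 mm from where it lay (distance of any of slip_stone, walnut_offcut, scriber from where it was at the start of the episode above 0.03 m).
It also fails if it takes over 83 s, if anything falls off the work surface, if the arm or the gripper's body presses on something with over 40 N, if the wrist force passes 120 N, or if a joint passes its speed limit or range.

ROBOT

A 6-joint arm with a two-finger parallel gripper is mounted at the origin on a cart in front of the work surface, level with it; the furniture and walls round the work are solid. World frame = base frame: x ahead of the robot, y to its left, z up, the work surface at z = 0. Lengths are in mm, angles in rad, forces in N, time in s.
With the tool pointing down it reaches from about 375 to 975 mm from the base axis. Payload 3.8 kg.
Tool frame: the origin (TCP) lies between the finger pads; the fingertips stand 8 mm ahead of it and the grasp point (between the pads) lies 11 mm behind it; y points along the fingers, z is the direction in which the jaws open and shut, and the axes are right-handed (so a half turn about y gives the same grasp; the last joint's range is limited). The gripper opens to 85 mm and grips with 20 to 120 N. Pads are 22 mm wide; open, the fingers measure 114 mm over their backs; the gripper's body (76 mm by 85 mm) begins 54 mm behind the grasp point. The pads swing forward as they close: fully open they stand 13 mm farther back than shut.
Start: joints at [1.206, 0.264, 1.604, -0, 1.274, -0.037], TCP at [217.321, 639.054, 239.28] pointing down, gripper open.
Joint ranges: [-2.63, 2.63], [-0.94, 2.18], [0.31, 2.57], [-1.31, 4.45], [0, 2.66], [-2.55, 2.55]. Speed limits (rad/s): [2.57, 2.57, 3.14, 3.14, 3.14, 3.14].

INTERFACE

Orientations are given as a 3x3 rotation matrix whose columns are the frame's x, y, z axes.
In Python, from bench import status, eyes, bot, spotter gives the robot as it stands.
- The arm moves only by the tool carry_out, never from a script. Its argument "moves" is one flat list of numbers, 6 for each row, row after row: the shift along the tool's x, y, z in cm, then the turn, a rotation vector about the tool's x, y, z in degrees. In form: [x, y, z, rx, ry, rz, x, y, z, rx, ry, rz, ...]. A call has exactly 10 rows; each row shifts and turns the commanded pose from where the row before left it, along the tool's axes as they then stand; what a row does not reach is not made up. A row lasts 1/8 s, in which the tool goes at most 62.5 mm and 10.7 degrees, less where a joint would pass 70% of its speed; a pose out of reach is approached as far as the arm can. A call is refused whole if a number of a shift passes 6.25 or a number of a turn 10.7, either way. A call with a gripper value outside its range is refused whole. "hand" is the gripper's target within -1 to 1 (fully open at 1, half-way at 0, shut at -1), set as the call begins (left out, the last holds). The fingers move at their own pace and stop on an object; the grip force is fixed at half the most. Time passes only in rows, so rows that do not move let the fingers close, or fill a call up. It gives the time, the measured TCP pose, the force and the opening at its end, in the units of the state.
- status.get_obs(): the state, without advancing time (a new reading comes with each control period).
- eyes.grab_frame(name): name is "side" or "top" or "wrist"; returns (picture, depth): 420x560x3 uint8, red, green, blue; 420x560 float32, mm along the optical axis (not along the pixel's ray), 0 where there is no reading.
- eyes.camera_model(name): a dict with "mtx" (3x3 intrinsics, pixels), "camera_from_world" (4x4, takes a point from world to camera coordinates); the wrist camera has in their place "mount" (4x4, takes a point from camera to tool coordinates, whose origin is the TCP and whose axes are the tool frame's). Camera axes: x right, y down, z forward; pixel columns grow to the right and rows downward; lengths in mm; the calibration is good to about 2 mm. A picture is of the moment at which its call begins: read the wrist's pose just before it. camera_model takes no time and is no camera call.
- bot.hand_in(): hands the job in, once; it reports no verdict.
Trained networks look in the newest picture that a camera, given by its name, has taken for a name from the list of things; names that differ only in an ending like _2 or _b are one class to them, and where a whole thing is asked for, a point or a joint stands for the part that bears it (a point fixed in the world has none). Each returns a list of dicts, best first, with "conf" (0 to 1); they miss things now and then, are a little off and sometimes report something else, mostly with a low value. They report only what shows in the picture. A call takes as long as a camera call.
- spotter.spot_in(camera, thing): "position" ([x, y, z] in mm, in the coordinates of the camera as it stood for that picture, good to about 4 mm: the middle of the surface that is visible of it).
The state is a dict: "clock": time; "joint_positions": joint angles; "dq": joint speeds; "joint_torque": joint torques, N m; "ee_pos": TCP position; "orientation": TCP orientation; "wrist_force": force on the tool from outside, world axes, zero at the start; "ft_torque": the same for the moment, N m; "finger_gap": finger opening in mm.
Only numpy, scipy, OpenCV 4.12 (cv2) and the standard library are available. Lean on these libraries where they do the work, as an engineer would, in place of code of your own. Each camera call takes 0.05 s, during which the arm holds its last target. There are 200 camera calls.

## Working session

There is one attempt and no reset: what is moved stays moved. The work goes in short steps, Python scripts to look and compute and a tool call to move; the robot and the scene stay as the last step left them, time stands still between calls to the robot, and variables do not carry over. Pictures are saved under pics/ and viewed, about 12 in all and at most 16, crops included, and the job is handed in when it is done.

Besides the shell and the picture viewer there is one more tool, called after ">>>" as a command line: name --argument value ..., lists and objects as JSON in quotes. carry_out: Moves the arm, as the interface text tells. Its arguments: {"type":"object","properties":{"moves":{"type":"array","items":{"type":"number"}},"hand":{"type":"number"}},"required":["moves"]}

```bash
mkdir -p pics; ls; python3 - <<'E'
from bench import status, eyes, bot, spotter
import cv2,numpy as np
o=status.get_obs();print({k:np.round(v,3).tolist() for k,v in o.items()})
for n in("top","side"):
    p,d=eyes.grab_frame(n);cv2.imwrite(f"pics/{n}0.png",p[:,:,::-1]);np.save(f"{n}d.npy",d)
    m=eyes.camera_model(n);print(n,{k:np.round(v,3).tolist() for k,v in m.items()})
print({k:np.round(v,3).tolist() for k,v in eyes.camera_model("wrist").items()})
E
```

```text
pics
{'clock': 0.0, 'joint_positions': [1.206, 0.265, 1.605, 0.0, 1.274, -0.037], 'dq': [0.001, -0.001, 0.0, -0.001, -0.001, -0.001], 'joint_torque': [0.001, -51.508, -36.733, -0.0, 0.012, 0.0], 'ee_pos': [217.069, 638.398, 237.963], 'orientation': [[0.947, -0.001, 0.322], [-0.322, -0.002, 0.947], [-0.0, -1.0, -0.002]], 'wrist_force': [0.39, -0.368, -0.487], 'ft_torque': [-0.02, 0.013, 0.006], 'finger_gap': 85.387}
top {'mtx': [[459.474, 0.0, 281.685], [0.0, 459.474, 211.825], [0.0, 0.0, 1.0]], 'camera_from_world': [[-0.005, -1.0, -0.003, -92.807], [-0.991, 0.005, -0.134, 499.303], [0.134, 0.003, -0.991, 1095.21], [0.0, 0.0, 0.0, 1.0]]}
side {'mtx': [[459.239, 0.0, 276.496], [0.0, 459.239, 216.978], [0.0, 0.0, 1.0]], 'camera_from_world': [[0.891, -0.455, -0.003, -471.936], [-0.263, -0.509, -0.819, 104.038], [0.371, 0.731, -0.573, 953.183], [0.0, 0.0, 0.0, 1.0]]}
{'mtx': [[374.773, 0.0, 276.936], [0.0, 374.773, 210.568], [0.0, 0.0, 1.0]], 'mount': [[-0.0, 0.945, 0.328, -85.661], [0.001, -0.328, 0.945, -133.924], [1.0, 0.0, -0.0, -0.253], [0.0, 0.0, 0.0, 1.0]]}
```

View pics/top0.png

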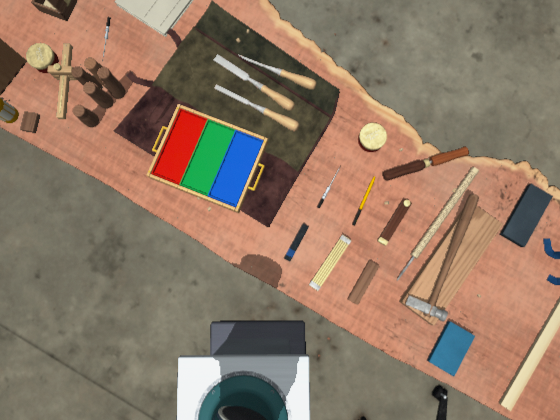

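View pics/side0.png

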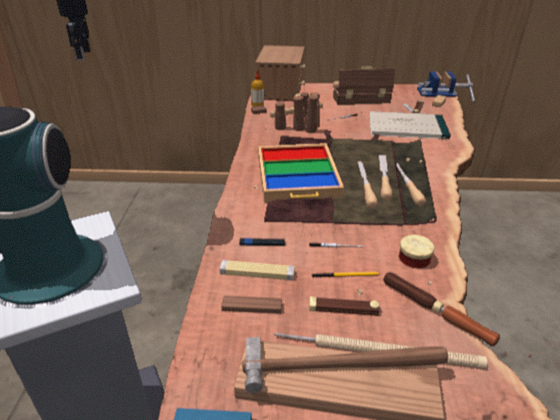

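The top view shows the rule (330,262), bevel (395,221, nut at its top end near (406,203)), pen (365,200), offcut (363,282), slip stone (297,242) and scriber (326,190). The bays are red (182,147), green (210,158) and blue (237,168). The side view agrees. Next I measure each of them in both views.

```bash
cat > h.py <<'E'
from bench import status, eyes, bot, spotter
import cv2,numpy as np
def cam(n,o=None):
    m=eyes.camera_model(n)
    if n!="wrist": return m["mtx"],np.linalg.inv(m["camera_from_world"])
    T=np.eye(4);T[:3,:3]=o["orientation"];T[:3,3]=o["ee_pos"];return m["mtx"],T@m["mount"]
def cloud(d,K,T):
    v,u=np.mgrid[:d.shape[0],:d.shape[1]]
    c=np.stack([(u-K[0,2])/K[0,0]*d,(v-K[1,2])/K[1,1]*d,d,np.ones_like(d)],-1)
    return (c@T.T)[...,:3]
def ray(px,K,T,z):
    r=T[:3,:3]@np.linalg.inv(K)@[px[0],px[1],1];o=T[:3,3];return o+r*(z-o[2])/r[2]
def blobs(W,mask):
    n,l,s,c=cv2.connectedComponentsWithStats(mask.astype(np.uint8))
    out=[]
    for i in range(1,n):
        if s[i,4]<25: continue
        P=W[l==i];(cx,cy),wh,a=cv2.minAreaRect(P[:,:2].astype(np.float32))
        b=cv2.boxPoints(((cx,cy),wh,a));e=max(b[1]-b[0],b[2]-b[1],key=np.linalg.norm)
        out.append((c[i].round(1),np.round([cx,cy,*sorted(wh),np.degrees(np.arctan2(e[1],e[0]))%180],1),np.percentile(P[:,2],[10,50,90]).round(1)))
    return out
E
python3 - <<'E'
from h import *
for n in("top","side"):
    p=cv2.imread(f"pics/{n}0.png");d=np.load(f"{n}d.npy");K,T=cam(n);W=cloud(d,K,T)
    hsv=cv2.cvtColor(p,cv2.COLOR_BGR2HSV);H,S,V=cv2.split(hsv)
    reg=(W[...,1]>-420)&(W[...,1]<20)&(W[...,0]>300)&(W[...,0]<720)&(d>0)
    print(n,"bench z",np.median(W[...,2][reg]))
    for b in blobs(W,reg&(W[...,2]>4.5)): print(*b)
    for nm,m in(("red",((H<6)|(H>174))&(S>200)),("green",(H>45)&(H<75)&(S>150)),("blue",(H>100)&(H<125)&(S>180))):
        m=m&(W[...,1]>-60)&(W[...,1]<260)&(W[...,2]>10)&(V>60)
        for b in blobs(W,m):
            if b[1][3]>60: print(nm,*b)
for t in("rule","bevel","pen","slip_stone","walnut_offcut","scriber","bay_green","bay_red","bay_blue"):
    for n in("top","side"):
        K,T=cam(n);r=spotter.spot_in(n,t)
        print(t,n,[(round(x["conf"],2),(T[:3,:3]@x["position"]+T[:3,3]).round(0).tolist()) for x in r[:2]])
E
```

```text
top bench z 1.5086079956588492
[371.9 136.8] [ 691.5 -324.3   67.5   72.   151.9] [32.7 39.  41.8]
[260.4 174.7] [592.  -66.5 172.7 250.9 179.9] [ 5.8 11.1 34. ]
[291.1 130.1] [ 710.  -122.4   21.1   58.7   95.7] [ 4.8  7.1 26.1]
[275.8 133.4] [ 7.067e+02 -8.180e+01  1.540e+01  2.430e+01  2.000e-01] [4.6 5.2 7.4]
[316.4 135.2] [ 708.6 -184.8   42.7   51.9  131.2] [4.8 6.  8.7]
[297.7 143.9] [ 679.3 -136.7   14.2   41.9  158. ] [4.8 5.5 7.5]
[303.6 156.6] [ 647.7 -152.9   32.2   75.9  128.2] [4.8 6.  8. ]
[396.8 171.4] [ 603.5 -386.2   29.3   74.1  107.3] [19.4 24.7 28.6]
[363.1 200.7] [ 532.  -301.1   10.7  135.6  155. ] [ 5.1  7.6 10.2]
[323.  196.7] [ 544.5 -202.4    9.    69.7  152.9] [ 5.6  8.2 10.3]
[394.1 221.2] [ 476.5 -377.9   31.4  129.5  144.9] [11.7 15.2 18.6]
[295.8 241.7] [ 426.9 -131.    19.5  100.   150.8] [ 6.5  9.3 12.1]
[329.5 262. ] [ 376.7 -210.5   31.   151.9  145.4] [11.5 15.6 18.6]
[406.3 265. ] [ 365.  -401.4   10.8   81.1  149.1] [ 7.2 10.6 14.4]
[364.9 277.9] [ 333.3 -298.4   30.6   94.4  149. ] [11.1 14.2 16.8]
[412.1 287.8] [ 311.4 -414.7   20.3   42.3  14
[... 1296 characters left out ...]
0.63, [475.0, -374.0, 19.0])]
bevel side [(0.56, [477.0, -382.0, 14.0])]
pen top [(0.56, [528.0, -300.0, 7.0])]
pen side [(0.57, [526.0, -303.0, 6.0])]
slip_stone top [(0.67, [426.0, -130.0, 10.0])]
slip_stone side [(0.87, [433.0, -136.0, 8.0])]
walnut_offcut top [(0.96, [323.0, -293.0, 14.0])]
walnut_offcut side [(0.75, [325.0, -298.0, 12.0])]
scriber top []
scriber side []
bay_green top [(0.78, [644.0, 92.0, 29.0])]
bay_green side [(0.97, [643.0, 105.0, 27.0]), (0.22, [671.0, 172.0, 26.0])]
bay_red top [(0.59, [666.0, 166.0, 24.0])]
bay_red side [(0.9, [672.0, 173.0, 27.0]), (0.31, [433.0, -136.0, 10.0])]
bay_blue top [(0.71, [615.0, 21.0, 24.0])]
bay_blue side [(0.8, [616.0, 33.0, 25.0])]
```

```bash
cat > plan.py <<'E'
import sys
from h import *
def plan(x,y,z,phi,step=58,turn=10):
    "rows to TCP (x,y,z), jaw direction phi deg (mod 180); turn first while staying, then shift"
    o=status.get_obs();R=np.array(o["orientation"]);p=np.array(o["ee_pos"])+[0,0,1.2]
    f0=np.degrees(np.arctan2(R[1,2],R[0,2]));t=-((phi-f0+90)%180-90)
    f=np.radians(f0-t);M=np.array([[np.sin(f),0,np.cos(f)],[-np.cos(f),0,np.sin(f)],[0,-1,0]])
    s=M.T@(np.array([x,y,z])-p);n=max(1,int(np.ceil(np.linalg.norm(s)/step)));k=int(np.ceil(abs(t)/turn))
    print("at",o["ee_pos"].round(1) if hasattr(o["ee_pos"],'round') else o["ee_pos"],"phi",round(f0,1),"gap",round(float(o["finger_gap"]),1),"t",o["clock"])
    print("turn",round(t,1),"in",k,"| shift cm",(s/10).round(2),"in",n,"rows of",(s/10/n).round(2))
if __name__=="__main__": plan(*map(float,sys.argv[1:]))
E
python3 plan.py 531 -302.5 140 65
```

```text
at [217.3 639.  239.3] phi 71.2 gap 85.7 t 1.0
turn 6.2 in 1 | shift cm [ 68.22  10.05 -72.08] in 18 rows of [ 3.79  0.56 -4.  ]
```

>>> carry_out --moves '[0,0,0,0,6.2,0,3.8,0.55,-4,0,0,0,3.8,0.55,-4,0,0,0,3.8,0.55,-4,0,0,0,3.8,0.55,-4,0,0,0,3.8,0.55,-4,0,0,0,3.8,0.55,-4,0,0,0,3.8,0.55,-4,0,0,0,3.8,0.55,-4,0,0,0,3.8,0.55,-4,0,0,0]' --hand 1

```text
clock: 2.25
ee_pos: [375.7, 166.7, 190.1]
orientation: [[0.907, 0.002, 0.422], [-0.422, 0.0, 0.907], [0.001, -1.0, 0.001]]
wrist_force: [1.1, -0.1, 0.2]
finger_gap: 85.3
```

>>> carry_out --moves '[3.8,0.55,-4,0,0,0,3.8,0.55,-4,0,0,0,3.8,0.55,-4,0,0,0,3.8,0.55,-4,0,0,0,3.8,0.55,-4,0,0,0,3.8,0.55,-4,0,0,0,3.8,0.55,-4,0,0,0,3.8,0.55,-4,0,0,0,3.8,0.55,-4,0,0,0,0,0,0,0,0,0]'

```text
clock: 3.5
ee_pos: [534.0, -306.0, 139.7]
orientation: [[0.905, 0.0, 0.426], [-0.426, -0.001, 0.905], [0.001, -1.0, -0.001]]
wrist_force: [-0.6, 0.6, -0.1]
finger_gap: 85.1
```

```bash
sed -i 's/+\[0,0,1.2\]//' plan.py; cat > wr.py <<'E'
import sys
from h import *
o=status.get_obs();p,d=eyes.grab_frame("wrist");K,T=cam("wrist",o);W=cloud(d,K,T)
cv2.imwrite(f"pics/{sys.argv[1]}.png",p[:,:,::-1]);x,y,r=map(float,sys.argv[2:5]);lo=float(sys.argv[5])
near=(np.hypot(W[...,0]-x,W[...,1]-y)<r)&(d>0)
print("floor z",np.percentile(W[...,2][near],30).round(1))
for b in blobs(W,near&(W[...,2]>lo)&(W[...,2]<70)): print(*b)
E
python3 wr.py w1 531 -302 150 4.5; python3 plan.py 531 -302.5 70 65
```

```text
floor z -0.8
[285.7  20.9] [ 425.4 -249.5   25.7   27.2   55.6] [14.3 15.4 16.4]
[152.5 164.2] [ 474.3 -377.5   24.3  126.9  146.9] [12.9 14.3 15.5]
[277.8 180.8] [ 528.7 -303.6    8.   135.6  155.1] [5.1 6.5 7.5]
[412.8 143.8] [ 539.5 -202.5    9.1   64.   151.2] [5.4 7.2 8.7]
[208.4 218. ] [ 522.7 -359.1    5.3   12.3   93.9] [ 7.4  9.9 11.3]
[216.6 317.8] [ 600.  -391.9   25.7   82.1  107. ] [15.7 23.8 26.2]
[330.  358.5] [ 666.5 -322.2   25.8   63.3   80.2] [11.  35.7 38.3]
at [ 533.2 -303.9  139.7] phi 64.9 gap 85.7 t 3.55
turn -0.1 in 1 | shift cm [-0.26  6.97  0.04] in 2 rows of [-0.13  3.48  0.02]
```

View pics/w1.png

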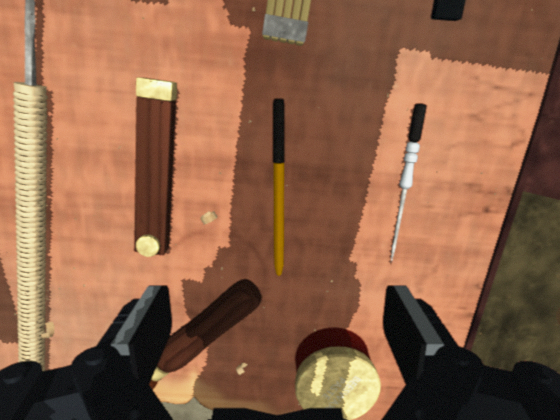

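The wrist view shows the pen at (278,187) centred between the fingers. The bevel is at (153,165) with its nut at (148,245). A wood chip at (208,218) lies near the left finger, so I descend with the fingers part closed.

>>> carry_out --moves '[-0.27,0,-0.2,0,0,0,0,4,0,0,0,0,0,4,0,0,0,0,0,2,0,0,0,0,0,1.5,0,0,0,0,0,0.8,0,0,0,0,0,0.4,0,0,0,0,0,0.3,0,0,0,0,0,0,0,0,0,0,0,0,0,0,0,0]' --hand -0.2

```text
clock: 4.8
ee_pos: [530.3, -303.4, 10.8]
orientation: [[0.906, 0.001, 0.422], [-0.422, -0.0, 0.906], [0.001, -1.0, -0.0]]
wrist_force: [-0.9, 1.1, 0.9]
finger_gap: 34.3
```

>>> carry_out --moves '[0,0,0,0,0,0,0,0,0,0,0,0,0,0,0,0,0,0,0,0,0,0,0,0,0,0,0,0,0,0,0,0,0,0,0,0,0,0,0,0,0,0,0,0,0,0,0,0,0,0,0,0,0,0,0,0,0,0,0,0]' --hand -1

```text
clock: 6.05
ee_pos: [530.2, -303.3, 10.7]
orientation: [[0.906, 0.001, 0.422], [-0.422, -0.0, 0.906], [0.001, -1.0, -0.0]]
wrist_force: [-1.6, -0.3, 5.1]
finger_gap: 4.6
```

The gap is 4.6 mm, narrower than the pen, so it is pinching the top edge. I reopen and go lower.

>>> carry_out --moves '[0,0,0,0,0,0,0,0,0,0,0,0,0,0,0,0,0,0,0,0,0,0,0,0,0,0.1,0,0,0,0,0,0.1,0,0,0,0,0,0,0,0,0,0,0,0,0,0,0,0,0,0,0,0,0,0,0,0,0,0,0,0]' --hand -0.5

```text
clock: 7.3
ee_pos: [529.9, -303.1, 8.3]
orientation: [[0.906, -0.0, 0.422], [-0.422, -0.0, 0.906], [-0.0, -1.0, -0.0]]
wrist_force: [-0.1, -0.0, -1.0]
finger_gap: 21.8
```

```bash
python3 - <<'E'
from h import *
o=status.get_obs();print(o["ee_pos"],o["wrist_force"],o["finger_gap"])
p,d=eyes.grab_frame("side");a=p[225:325,280:420]
q,_=eyes.grab_frame("wrist");cv2.imwrite("pics/s2.png",np.hstack([cv2.resize(a,(420,300),interpolation=2),cv2.resize(q[150:420,100:460],(380,300))])[:,:,::-1])
E
```

```text
[ 529.94656794 -303.13954075    8.29015166] [-0.13145201 -0.01299133 -0.95892298] 21.796129460619056
```

View pics/s2.png

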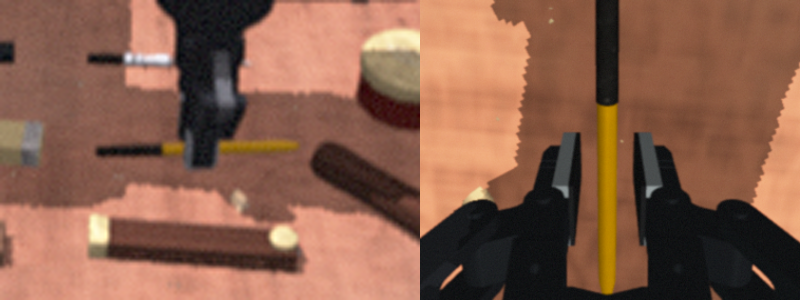

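The pen lies straight between the pads, yellow barrel at crop pixel (607,200). Closing now.

>>> carry_out --moves '[0,0,0,0,0,0,0,0,0,0,0,0,0,0,0,0,0,0,0,0,0,0,0,0,0,0,0,0,0,0,0,0,0,0,0,0,0,0,0,0,0,0,0,0,0,0,0,0,0,0,0,0,0,0,0,0,0,0,0,0]' --hand -1

```text
clock: 8.65
ee_pos: [530.2, -303.3, 8.6]
orientation: [[0.906, 0.0, 0.422], [-0.422, -0.0, 0.906], [0.001, -1.0, -0.0]]
wrist_force: [-0.8, 0.6, 5.8]
finger_gap: 5.3
```

>>> carry_out --moves '[0,-0.2,0,0,0,0,0,-0.4,0,0,0,0,0,-0.8,0,0,0,0,0,-1,0,0,0,0,0,-1.5,0,0,0,0,0,-2,0,0,0,0,0,-3,0,0,0,0,0,-3,0,0,0,0,0,0,0,0,0,0,0,0,0,0,0,0]'

```text
clock: 9.9
ee_pos: [529.8, -303.0, 127.5]
orientation: [[0.906, 0.0, 0.422], [-0.422, -0.0, 0.906], [0.0, -1.0, 0.0]]
wrist_force: [-0.3, 1.0, -0.4]
finger_gap: 4.9
```

```bash
python3 - <<'E'
from h import *
o=status.get_obs();print(o["ee_pos"],o["wrist_force"],o["finger_gap"])
p,d=eyes.grab_frame("side");a=p[185:285,280:420]
q,_=eyes.grab_frame("wrist");cv2.imwrite("pics/s3.png",np.hstack([cv2.resize(a,(420,300),interpolation=2),cv2.resize(q[150:420,100:460],(380,300))])[:,:,::-1])
E
python3 plan.py 611 20 130 68.4
```

```text
[ 529.76994935 -303.00320379  127.46210364] [-0.26517926  1.03032929 -0.36087026] 4.883701112840735
at [ 529.  -302.5  125.9] phi 65.0 gap 5.0 t 10.0
turn -3.4 in 1 | shift cm [-4.25 -0.41 33.  ] in 6 rows of [-0.71 -0.07  5.5 ]
```

View pics/s3.png

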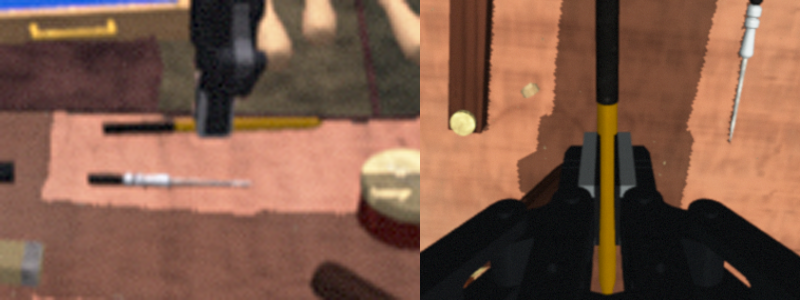

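The pen is held level at its middle: side crop (210,125), wrist crop (607,200). I carry it over the blue bay, check, then set it down.

>>> carry_out --moves '[0,0,0,0,-3.4,0,-0.6,0,4.7,0,0,0,-0.6,0,4.7,0,0,0,-0.6,0,4.7,0,0,0,-0.6,0,4.7,0,0,0,-0.6,0,4.7,0,0,0,-0.6,0,4.7,0,0,0,-0.7,0,4.8,0,0,0,0,0,0,0,0,0,0,0,0,0,0,0]'

```text
clock: 11.25
ee_pos: [610.4, 19.4, 125.9]
orientation: [[0.93, -0.003, 0.367], [-0.367, -0.001, 0.93], [-0.002, -1.0, -0.001]]
wrist_force: [0.2, -0.4, -0.4]
finger_gap: 4.7
```

```bash
python3 - <<'E'
from h import *
o=status.get_obs();print(o["ee_pos"])
p,d=eyes.grab_frame("wrist");K,T=cam("wrist",o);W=cloud(d,K,T);cv2.imwrite("pics/w4.png",p[:,:,::-1])
H,S,V=cv2.split(cv2.cvtColor(p,cv2.COLOR_RGB2HSV))
for nm,m in(("red",((H<6)|(H>174))&(S>200)),("green",(H>45)&(H<75)&(S>150)),("blue",(H>100)&(H<125)&(S>150))):
    for b in blobs(W,m&(V>40)&(W[...,2]>10)&(W[...,2]<45)): print(nm,*b)
E
```

```text
[610.39802936  19.39977639 125.94925931]
red [506.  212.9] [667.7 160.6  77.9 183.8 158.2] [24.5 25.4 30.1]
green [397.5 197.7] [638.3  89.7  75.9 182.  157.9] [24.5 25.4 31.8]
blue [276.8 171.1] [605.6  20.5  75.9 173.4 158. ] [24.5 25.5 32.8]
```

View pics/w4.png

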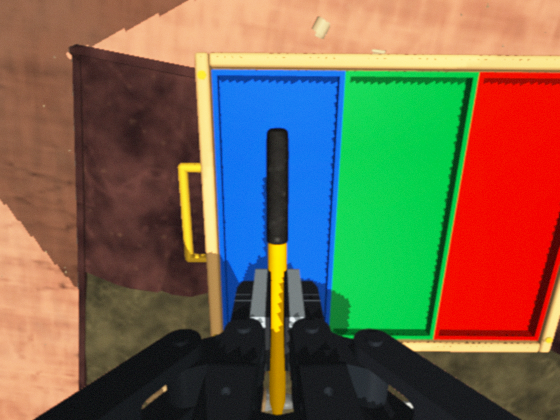

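The pen is centred over the blue bay at (277,190), and all three bay positions agree across views. I lower it, open slightly, then lift.

>>> carry_out --moves '[0,3,0,0,0,0,0,3,0,0,0,0,0,1.5,0,0,0,0,0,0.8,0,0,0,0,0,0.4,0,0,0,0,0,0.3,0,0,0,0,0,0.2,0,0,0,0,0,0.1,0,0,0,0,0,0,0,0,0,0,0,0,0,0,0,0]'

```text
clock: 12.55
ee_pos: [611.6, 19.7, 34.6]
orientation: [[0.93, 0.001, 0.368], [-0.368, 0.0, 0.93], [0.001, -1.0, 0.0]]
wrist_force: [-0.1, -0.3, 0.7]
finger_gap: 4.7
```

>>> carry_out --moves '[0,0,0,0,0,0,0,0,0,0,0,0,0,0,0,0,0,0,0,0,0,0,0,0,0,0,0,0,0,0,0,-0.4,0,0,0,0,0,-1,0,0,0,0,0,-2,0,0,0,0,0,-3,0,0,0,0,0,-3,0,0,0,0]' --hand -0.6

```text
clock: 13.8
ee_pos: [611.8, 19.5, 130.8]
orientation: [[0.93, 0.002, 0.368], [-0.368, -0.0, 0.93], [0.001, -1.0, 0.001]]
wrist_force: [-0.6, 0.3, -0.2]
finger_gap: 17.2
```

```bash
python3 - <<'E'
from h import *
o=status.get_obs();p,d=eyes.grab_frame("wrist");K,T=cam("wrist",o);W=cloud(d,K,T)
H,S,V=cv2.split(cv2.cvtColor(p,cv2.COLOR_RGB2HSV));print(o["wrist_force"])
for b in blobs(W,((H>18)&(H<35)&(S>150)|(V<50))&(abs(W[...,0]-610)<90)&(abs(W[...,1]-20)<55)&(W[...,2]>22)&(W[...,2]<45)): print(*b)
E
python3 plan.py 376 -212.5 120 55.5
```

```text
[-0.57254423  0.27640432 -0.22598023]
[276.9 206.3] [610.8  19.8   7.  135.6 158.2] [31.2 32.4 33.5]
[186.3 176.5] [567.4 -28.   16.2  38.5 138. ] [24.2 25.8 26.8]
at [614.8  19.5 135.9] phi 68.4 gap 17.1 t 13.85
turn 12.9 in 2 | shift cm [ -6.54   1.59 -32.65] in 6 rows of [-1.09  0.26 -5.44]
```

The pen rests on the blue bay floor at (610.8, 19.8). On to the rule.

>>> carry_out --moves '[0,0,0,0,6.4,0,0,0,0,0,6.5,0,-1,0,-5.4,0,0,0,-1,0,-5.4,0,0,0,-1,0,-5.4,0,0,0,-1,0,-5.4,0,0,0,-1,0,-5.4,0,0,0,-1.2,0.8,-5.5,0,0,0,0,0,0,0,0,0,0,0,0,0,0,0]' --hand 0.2

```text
clock: 15.1
ee_pos: [376.9, -213.7, 121.4]
orientation: [[0.824, 0.002, 0.567], [-0.567, -0.001, 0.824], [0.002, -1.0, 0.001]]
wrist_force: [0.2, -0.3, 0.3]
finger_gap: 51.5
```

```bash
python3 wr.py w5 376 -212 130 6; python3 plan.py 376 -212.5 10 55.5
```

```text
floor z -0.7
[274.5 196.5] [ 374.4 -214.3   26.9  150.5  145.5] [14.3 15.3 16.2]
[414.2 193.9] [ 424.8 -131.8   18.6  100.5  151. ] [7.4 8.3 9.2]
[137.6 208.9] [ 325.  -295.2   28.8  110.3  149.2] [12.1 13.3 14.1]
at [ 377.4 -213.3  121.3] phi 55.5 gap 51.3 t 15.15
turn 0.0 in 1 | shift cm [-1.600e-01  1.113e+01 -1.000e-02] in 2 rows of [-0.08  5.57 -0.  ]
```

View pics/w5.png

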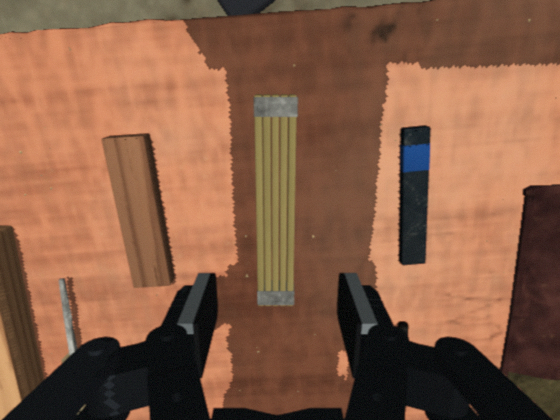

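The rule is centred between the fingers at (276,200). The offcut (137,210) and slip stone (414,195) are well clear.

>>> carry_out --moves '[-0.1,0,-0.15,0,0,0,0,4,0,0,0,0,0,3,0,0,0,0,0,2,0,0,0,0,0,1,0,0,0,0,0,0.6,0,0,0,0,0,0.3,0,0,0,0,0,0,0,0,0,0,0,0,0,0,0,0,0,0,0,0,0,0]'

```text
clock: 16.4
ee_pos: [374.9, -214.2, 11.7]
orientation: [[0.824, 0.001, 0.566], [-0.566, -0.001, 0.824], [0.001, -1.0, 0.0]]
wrist_force: [-0.5, -0.6, 0.3]
finger_gap: 51.4
```

>>> carry_out --moves '[0,0,0,0,0,0,0,0,0,0,0,0,0,0,0,0,0,0,0,0,0,0,0,0,0,0,0,0,0,0,0,0,0,0,0,0,0,0,0,0,0,0,0,0,0,0,0,0,0,0,0,0,0,0,0,0,0,0,0,0]' --hand -1

```text
clock: 17.65
ee_pos: [374.9, -214.2, 11.7]
orientation: [[0.824, 0.0, 0.566], [-0.566, -0.0, 0.824], [0.001, -1.0, -0.0]]
wrist_force: [-1.3, -0.2, 6.3]
finger_gap: 25.5
```

>>> carry_out --moves '[0,-0.3,0,0,0,0,0,-0.7,0,0,0,0,0,-1.5,0,0,0,0,0,-2.5,0,0,0,0,0,-3,0,0,0,0,0,-3,0,0,0,0,0,0,0,0,-6.3,0,0,0,0,0,-6.4,0,1.65,0,4.75,0,0,0,1.65,0,4.75,0,0,0]'

```text
clock: 18.9
ee_pos: [441.4, -137.7, 122.6]
orientation: [[0.928, 0.002, 0.373], [-0.373, -0.001, 0.928], [0.002, -1.0, -0.0]]
wrist_force: [0.3, -0.1, -2.3]
finger_gap: 25.9
```

>>> carry_out --moves '[1.65,0,4.75,0,0,0,1.65,0,4.75,0,0,0,1.65,0,4.75,0,0,0,1.65,0,4.75,0,0,0,1.65,0,4.75,0,0,0,1.65,0,4.75,0,0,0,0,0,0,0,0,0,0,0,0,0,0,0,0,0,0,0,0,0,0,0,0,0,0,0]'

```text
clock: 20.15
ee_pos: [637.5, 89.0, 121.5]
orientation: [[0.928, -0.0, 0.372], [-0.372, -0.0, 0.928], [-0.0, -1.0, -0.0]]
wrist_force: [-0.7, -0.1, -1.2]
finger_gap: 25.4
```

```bash
python3 - <<'E'
from h import *
o=status.get_obs();print(o["ee_pos"],o["finger_gap"])
p,d=eyes.grab_frame("wrist");K,T=cam("wrist",o);W=cloud(d,K,T);cv2.imwrite("pics/w6.png",p[:,:,::-1])
for b in blobs(W,(W[...,2]>85)&(W[...,2]<135)&(d>0)): print(*b)
H,S,V=cv2.split(cv2.cvtColor(p,cv2.COLOR_RGB2HSV))
for nm,m in(("red",((H<6)|(H>174))&(S>200)),("green",(H>45)&(H<75)&(S>150))):
    for b in blobs(W,m&(V>40)&(W[...,2]>10)&(W[...,2]<45)): print(nm,*b)
E
python3 plan.py 638.8 90 38 68.2
```

```text
[637.53347137  88.97625112 121.48243294] 25.39244769251113
[276.3 254.5] [630.8  91.2  52.1 139.3 169.3] [123.4 125.  126. ]
red [403.8 194.5] [667.8 160.5  77.1 183.3 158.1] [24.5 25.4 31.9]
green [281.6 150.4] [616.9  98.2  75.3 136.  158. ] [24.6 25.6 33.3]
at [637.7  89.1 121.5] phi 68.2 gap 25.8 t 20.2
turn -0.0 in 1 | shift cm [0.07 8.35 0.13] in 2 rows of [0.03 4.18 0.06]
```

View pics/w6.png

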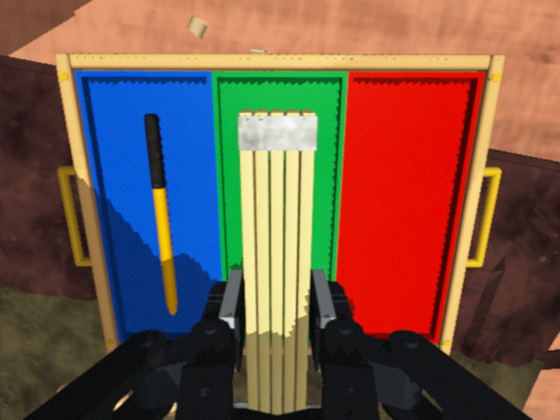

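The pen stays in blue at (160,215), and the rule hangs level over green at (278,220). I set it down and open only to about 36 mm, inside the bay walls.

>>> carry_out --moves '[0.05,3,0.1,0,0,0,0,2,0,0,0,0,0,1.5,0,0,0,0,0,0.8,0,0,0,0,0,0.4,0,0,0,0,0,0.3,0,0,0,0,0,0.2,0,0,0,0,0,0.1,0,0,0,0,0,0,0,0,0,0,0,0,0,0,0,0]'

```text
clock: 21.45
ee_pos: [639.1, 90.7, 38.5]
orientation: [[0.929, 0.0, 0.371], [-0.371, 0.0, 0.929], [0.0, -1.0, 0.0]]
wrist_force: [-0.2, -0.6, -1.0]
finger_gap: 26.0
```

>>> carry_out --moves '[0,0,0,0,0,0,0,0,0,0,0,0,0,0,0,0,0,0,0,0,0,0,0,0,0,0,0,0,0,0,0,-0.4,0,0,0,0,0,-1,0,0,0,0,0,-2,0,0,0,0,0,-3,0,0,0,0,0,-3,0,0,0,0]' --hand -0.15

```text
clock: 22.7
ee_pos: [639.4, 90.8, 134.9]
orientation: [[0.929, 0.002, 0.371], [-0.371, 0.0, 0.929], [0.001, -1.0, 0.001]]
wrist_force: [0.7, -0.7, 0.3]
finger_gap: 36.2
```

>>> carry_out --moves '[0,0,0,0,6.1,0,0,0,0,0,6,0,0,0,0,0,0,0,0,0,0,0,0,0,0,0,0,0,0,0,0,0,0,0,0,0,0,0,0,0,0,0,0,0,0,0,0,0,0,0,0,0,0,0,0,0,0,0,0,0]'

```text
clock: 23.95
ee_pos: [639.0, 90.7, 132.2]
orientation: [[0.83, -0.0, 0.557], [-0.557, 0.0, 0.83], [-0.0, -1.0, -0.0]]
wrist_force: [0.0, -0.1, -0.4]
finger_gap: 36.3
```

```bash
python3 wr.py w7 638.8 90 110 36.5; python3 plan.py 475.5 -378.5 120 56.1
```

```text
floor z 25.5
[316.9  47.2] [565.7 166.4   6.1  18.7  63.6] [36.5 36.9 37.5]
[296.   51.4] [560.7 155.6   5.8   7.4  86.3] [36.6 36.9 37.6]
[281.8  53.9] [557.  148.1   2.7   6.2  56.1] [36.6 37.  37.5]
[261.6  58.8] [552.9 137.4   3.9   5.3   1.8] [36.5 36.7 37.3]
[205.1  74.5] [541.5 106.    5.3  10.9  49.4] [36.5 36.8 37.3]
[184.   78.6] [536.4  93.3   6.5  12.5  77.4] [36.6 36.8 37.4]
[163.7  84.5] [533.   82.1   3.2   5.1  33.2] [36.6 36.8 37.5]
[273.2 206.2] [638.4  90.3  27.2 150.5 158.2] [40.3 41.3 42.2]
[298.8 337.9] [724.8  52.    4.9   8.1  64.5] [36.6 36.9 37.3]
[236.5 348.8] [707.    7.7   5.7   8.9  34.9] [36.6 36.9 37.4]
at [639.   90.7 132.3] phi 56.1 gap 36.3 t 24.0
turn 0.0 in 1 | shift cm [ 12.6    1.23 -48.07] in 9 rows of [ 1.4   0.14 -5.34]
```

The rule is flat at (638.4, 90.3) with its top at 41–42 mm, as expected. Next, the bevel.

>>> carry_out --moves '[1.4,0.1,-5.3,0,0,0,1.4,0.1,-5.3,0,0,0,1.4,0.1,-5.3,0,0,0,1.4,0.1,-5.3,0,0,0,1.4,0.1,-5.3,0,0,0,1.4,0.1,-5.3,0,0,0,1.4,0.1,-5.3,0,0,0,1.4,0.2,-5.4,0,0,0,1.4,0.3,-5.5,0,0,0,0,0,0,0,0,0]' --hand 0.2

```text
clock: 25.25
ee_pos: [474.5, -381.7, 120.3]
orientation: [[0.827, 0.0, 0.562], [-0.562, -0.001, 0.827], [0.001, -1.0, -0.001]]
wrist_force: [-0.0, 0.1, -0.2]
finger_gap: 51.5
```

>>> carry_out --moves '[0,0,0,0,0,0,0,0,0,0,0,0,0,0,0,0,0,0,0,0,0,0,0,0,0,0,0,0,0,0,0,0,0,0,0,0,0,0,0,0,0,0,0,0,0,0,0,0,0,0,0,0,0,0,0,0,0,0,0,0]'

```text
clock: 26.5
ee_pos: [476.0, -378.1, 120.3]
orientation: [[0.83, 0.0, 0.558], [-0.558, 0.0, 0.83], [0.0, -1.0, 0.0]]
wrist_force: [0.5, -0.2, 0.0]
finger_gap: 50.9
```

```bash
python3 wr.py w8 475 -378 110 5; python3 plan.py 475 -378 11 56.1
```

```text
floor z -0.6
[151.2 208.2] [ 425.3 -450.    19.9  145.8  142.8] [ 9.4 15.1 17.1]
[277.  201.8] [ 474.2 -377.6   23.5  126.9  146.9] [13.4 14.3 15.4]
[336.9 248.4] [ 523.1 -359.1    6.3   11.8   95.8] [ 7.9  9.9 11.3]
at [ 476.  -378.   120.2] phi 56.1 gap 51.3 t 26.55
turn 0.0 in 1 | shift cm [-0.08 10.92 -0.05] in 2 rows of [-0.04  5.46 -0.03]
```

View pics/w8.png

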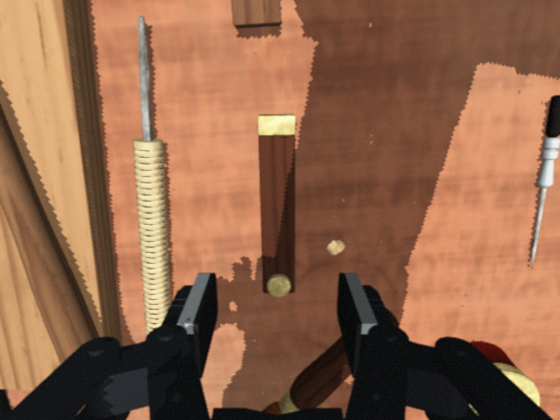

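The bevel is centred at (277,203), with the nut at (279,285) outside the grip zone and the chip at (336,247) clear.

>>> carry_out --moves '[-0.15,0,-0.05,0,0,0,0,4,0,0,0,0,0,3,0,0,0,0,0,2,0,0,0,0,0,1,0,0,0,0,0,0.6,0,0,0,0,0,0.4,0,0,0,0,0,0,0,0,0,0,0,0,0,0,0,0,0,0,0,0,0,0]'

```text
clock: 27.8
ee_pos: [474.8, -377.9, 10.8]
orientation: [[0.83, 0.001, 0.557], [-0.557, -0.001, 0.83], [0.001, -1.0, -0.0]]
wrist_force: [0.5, 0.7, 0.1]
finger_gap: 51.2
```

>>> carry_out --moves '[0,0,0,0,0,0,0,0,0,0,0,0,0,0,0,0,0,0,0,0,0,0,0,0,0,0,0,0,0,0,0,0,0,0,0,0,0,0,0,0,0,0,0,0,0,0,0,0,0,0,0,0,0,0,0,0,0,0,0,0]' --hand -1

```text
clock: 29.05
ee_pos: [474.8, -377.9, 10.8]
orientation: [[0.83, 0.001, 0.557], [-0.557, -0.001, 0.83], [0.001, -1.0, -0.0]]
wrist_force: [-0.4, -0.6, 5.1]
finger_gap: 21.7
```

>>> carry_out --moves '[0,-0.3,0,0,0,0,0,-0.7,0,0,0,0,0,-1.5,0,0,0,0,0,-2.5,0,0,0,0,0,-3,0,0,0,0,0,-3,0,0,0,0,0,0,0,0,-5.5,0,0,0,0,0,-5.6,0,0,0,0,0,0,0,0,0,0,0,0,0]'

```text
clock: 30.3
ee_pos: [474.5, -377.6, 120.6]
orientation: [[0.921, 0.0, 0.389], [-0.389, -0.0, 0.921], [0.0, -1.0, -0.0]]
wrist_force: [0.0, -1.2, -1.2]
finger_gap: 21.6
```

```bash
python3 plan.py 668 161 122 67.2
```

```text
at [ 474.5 -377.6  120.6] phi 67.1 gap 21.6 t 30.3
turn -0.1 in 1 | shift cm [-3.04 -0.14 57.15] in 10 rows of [-0.3  -0.01  5.71]
```

>>> carry_out --moves '[-0.3,0,5.2,0,0,0,-0.3,0,5.2,0,0,0,-0.3,0,5.2,0,0,0,-0.3,0,5.2,0,0,0,-0.3,0,5.2,0,0,0,-0.3,0,5.2,0,0,0,-0.3,0,5.2,0,0,0,-0.3,0,5.2,0,0,0,-0.3,0,5.2,0,0,0,-0.3,0,5.2,0,0,0]'

```text
clock: 31.55
ee_pos: [648.6, 115.1, 120.3]
orientation: [[0.922, 0.0, 0.388], [-0.388, -0.0, 0.922], [0.0, -1.0, -0.0]]
wrist_force: [0.7, 0.1, -1.1]
finger_gap: 21.8
```

>>> carry_out --moves '[0,0,3.5,0,0,0,0,0,1.6,0,0,0,0,0,0,0,0,0,0,0,0,0,0,0,0,0,0,0,0,0,0,0,0,0,0,0,0,0,0,0,0,0,0,0,0,0,0,0,0,0,0,0,0,0,0,0,0,0,0,0]'

```text
clock: 32.8
ee_pos: [667.9, 160.5, 120.3]
orientation: [[0.922, -0.0, 0.387], [-0.387, -0.0, 0.922], [-0.0, -1.0, -0.0]]
wrist_force: [-1.0, -0.3, -1.2]
finger_gap: 21.9
```

```bash
python3 - <<'E'
from h import *
o=status.get_obs();print(o["ee_pos"],o["finger_gap"])
p,d=eyes.grab_frame("wrist");K,T=cam("wrist",o);W=cloud(d,K,T);cv2.imwrite("pics/w9.png",p[:,:,::-1])
for b in blobs(W,(W[...,2]>85)&(W[...,2]<135)&(d>0)): print(*b)
# tilt: bevel top height along length
m=(W[...,2]>100)&(W[...,2]<135)&(abs(np.mgrid[:420,:560][1]-277)<18)
for r in range(80,330,30):
    q=W[r:r+8][m[r:r+8]]
    if len(q): print(r,np.median(q,0).round(1))
E
python3 plan.py 668 161 37.5 67.5
```

```text
[667.92755608 160.54549387 120.26500521] 21.871302489575342
[276.3 272.1] [664.2 162.3  48.  121.7 169.2] [122.9 123.8 125. ]
140 [609.1 185.2 117.5]
170 [617.6 181.3 123.8]
200 [627.9 176.9 123.8]
230 [639.  172.4 123.8]
260 [650.6 167.4 123.8]
290 [662.8 162.3 123.7]
320 [676.  156.7 123.8]
at [667.9 160.6 120.2] phi 67.2 gap 21.5 t 32.85
turn -0.3 in 1 | shift cm [-0.01  8.27  0.04] in 2 rows of [-0.01  4.14  0.02]
```

View pics/w9.png

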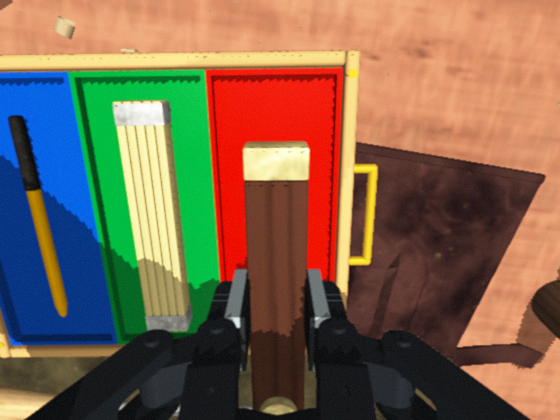

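The bevel hangs level over red at (277,260), its top at 123.8 mm along its whole length. Setting it down.

>>> carry_out --moves '[0,3,0,0,0,0,0,2,0,0,0,0,0,1.5,0,0,0,0,0,0.8,0,0,0,0,0,0.4,0,0,0,0,0,0.3,0,0,0,0,0,0.2,0,0,0,0,0,0.1,0,0,0,0,0,0,0,0,0,0,0,0,0,0,0,0]'

```text
clock: 34.1
ee_pos: [668.0, 160.5, 37.5]
orientation: [[0.922, 0.0, 0.387], [-0.387, 0.0, 0.922], [0.0, -1.0, 0.0]]
wrist_force: [-0.4, -0.4, -1.7]
finger_gap: 22.0
```

>>> carry_out --moves '[0,0,0,0,0,0,0,0,0,0,0,0,0,0,0,0,0,0,0,0,0,0,0,0,0,0,0,0,0,0,0,-0.4,0,0,0,0,0,-1,0,0,0,0,0,-2,0,0,0,0,0,-4,0,0,0,0,0,-5,0,0,0,0]' --hand -0.22

```text
clock: 35.35
ee_pos: [667.3, 160.3, 162.8]
orientation: [[0.922, -0.001, 0.387], [-0.387, -0.0, 0.922], [-0.001, -1.0, -0.001]]
wrist_force: [0.6, -0.5, 0.2]
finger_gap: 33.5
```

>>> carry_out --moves '[0,-5,0,0,0,0,0,-3,0,0,0,0,0,0,5,0,0,0,0,0,5,0,0,0,0,0,5,0,0,0,0,0,5,0,0,0,0,0,0,0,0,0,0,0,0,0,0,0,0,0,0,0,0,0,0,0,0,0,0,0]'

```text
clock: 36.6
ee_pos: [745.4, 343.5, 242.3]
orientation: [[0.921, 0.001, 0.388], [-0.388, 0.0, 0.921], [0.001, -1.0, 0.0]]
wrist_force: [0.4, -0.0, 1.0]
finger_gap: 33.5
```

```bash
python3 - <<'E'
from h import *
for n in("top","side"):
    p,d=eyes.grab_frame(n);cv2.imwrite(f"pics/{n}9.png",p[:,:,::-1]);K,T=cam(n);W=cloud(d,K,T);print(n,status.get_obs()["wrist_force"].round(1))
    H,S,V=cv2.split(cv2.cvtColor(p,cv2.COLOR_RGB2HSV))
    g=(d>0)&(W[...,0]>300)&(W[...,0]<720)
    for b in blobs(W,g&(W[...,2]>4.5)&(W[...,1]>-320)&(W[...,1]<-60)&(W[...,0]<570)): print("bench",*b)
    for b in blobs(W,g&(W[...,2]>38.5)&(W[...,2]<60)&(W[...,1]>-50)&(W[...,1]<260)): print("caddy",*b)
    for b in blobs(W,g&(H>18)&(H<33)&(S>150)&(W[...,2]>28)&(W[...,1]>-20)&(W[...,1]<55)&(abs(W[...,0]-611)<75)): print("pen",*b)
q=cv2.imread("pics/top9.png")[90:310,130:440];cv2.imwrite("pics/top9c.png",cv2.resize(q,(775,550)))
E
```

```text
top [ 0.4  0.3 -0.4]
bench [275.4 198. ] [525.7 -90.   58.3  88.5 179.8] [ 5.3  7.6 11. ]
bench [322.8 197. ] [ 541.2 -200.2    8.6   61.1  151.4] [ 5.9  8.5 10.7]
bench [295.7 241.8] [ 427.9 -128.8   21.2   99.3  150.9] [ 6.5  9.2 11.7]
bench [363.9 278.8] [ 333.8 -297.6   28.4   94.1  149.1] [10.7 14.1 17. ]
caddy [177.9 145.7] [667.  161.6  25.3 123.3 158.3] [39.4 41.6 45. ]
caddy [206.  155.7] [639.6  91.2  28.2 150.2 157.7] [39.7 42.3 45.1]
pen [237.9 160.5] [630.3  12.8   6.3  89.1 158.6] [31.  33.3 36.9]
side [-0.7  0.8 -0. ]
bench [293.  216.6] [ 5.171e+02 -9.090e+01  6.140e+01  1.052e+02  1.000e-01] [ 5.9  8.1 10.7]
bench [262.1 241. ] [ 426.  -131.8   21.4   98.8  150.3] [ 6.3  9.9 11.7]
bench [322.  243.8] [ 541.4 -202.7   11.    63.   149.1] [ 6.   8.5 10.8]
bench [254.9 302.4] [ 334.1 -299.9   31.8   92.4  148.9] [ 9.7 14.8 16.3]
caddy [260.3 154.1] [576.5 191.4   6.6  99.2  68.2] [38.7 39.3 40.7]
caddy [293.4 150.7] [666.4 161.2  31.1 122.5 156. ] [39.8 42.4 44.8]
caddy [297.  163.3] [638.5  88.5  48.5 147.4 151.1] [40.5 43.5 45.2]
pen [309.4 180.5] [631.2   9.9   8.3  77.5 158.6] [30.9 32.2 34.2]
```

View pics/top9c.png

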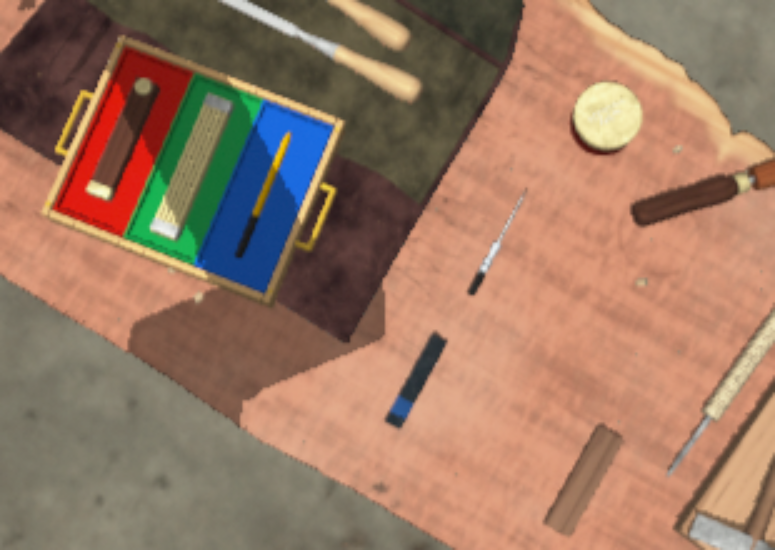

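The bevel is in red (crop 122,140), the rule in green (193,165) and the pen in blue (264,195). The slip stone, scriber and offcut are where they started. I hand it in.

```bash
python3 -c "
from bench import bot;print(bot.hand_in())"
```

```text
the job is handed in; nothing more can be done
None
```

I laid the pen in the blue bay, the rule in the green and the bevel in the red, each lowered to the floor before release. I handed the job in at about 37 s; the hand-in reported no verdict.

- **Placing:** the last top and side views show the rule and bevel within about 2 mm of their bay centres and lined up with the bays to about 3°. Their tops stood at 42–43 mm, as they should when flat on the bay floor. The side view merged the rule with some of its surroundings, so the top view is the better measure there.
- **Pen:** the wrist camera put it at the bay centre, at 158°, with its top at about 32–33 mm. The last views picked up only its yellow part, which agrees with that.
- **Look-alikes:** the slip stone and offcut measured within 3 mm of their first positions. The scriber's measured centre shifted by about 4–9 mm, but only part of its thin shank showed in depth each time; nothing touched it, and in the last picture it lies as before.
- **What went wrong:** the first pen grasp closed to 4.6 mm, narrower than the pen, so I opened, went 2 mm lower and gripped again. The second grip also read only 5 mm, but the pen was held level and did not slip.

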